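# Back off the left-hand grinder nut and take out its slotted washer

### The job

The wheel on the small bench grinder is due for a change. Its clamping nut has a left-hand thread: push the lever round clockwise (seen from above) to back the nut off all the way until you feel the end of its thread, gently, without straining it against the stop at either end. Then lift the slotted washer by its yellow tab out of its recess, draw it out sideways from under the nut, and lay it flat in the black parts tray: set it down rather than dropping it, and disturb nothing else.

Things in the scene. Friction and masses are not known exactly. Their poses are not given: they have to be found in the camera images.
- grinder: Blue bench grinder, fixed, housing 200 x 180 x 85 mm, front at -x. Origin: under its centre; z = upright spindle axis (does not turn). On the axis: abrasive wheel 150 mm across (top z = 97 mm); steel flange 76 mm across with a round recess for the washer (63 mm across, floor z = 100, rim top z = 103 mm); stud 12 mm thick, top z = 155 mm.
- spindle (a point): Point on the spindle axis at the floor of the recess, 100 mm above the bench; axes as the grinder's.
- nut_top (a point): Top of the nut's hub, on the spindle axis, 30 mm above the nut's underside; does not turn with it. The nut climbs 2.6 mm per rad of clockwise turn, from 135.4 mm above the bench (fully down) to 141.1 mm (end of thread, 2.2 rad). It starts anywhere in the first 1.0 rad above fully down. The reading is too coarse to tell the turn: feel for the stop.
- lever: Brass nut (28 mm across, 30 mm high) with black lever; origin on the spindle axis at the nut's underside. Lever arm along its +x to 91 mm, 13 mm wide, z = 20 to 30 mm. Left-hand: clockwise from above loosens. Stiff all the way (0.42 N m, 5 N at the post), stays where left, stops dead at both ends; 2.2 N m (26 N at the post) strains it. Lever angle on the nut varies: it does not tell the turn.
- post (a point): Middle of the upright orange post on the lever (48 mm above the nut's underside): 12 mm thick, 85 mm from the spindle axis, reaching 14 mm above and 18 mm below this point. It starts 0.5 rad clockwise to 1.8 rad anticlockwise of the grinder's +x direction; loosening never takes it over the washer's tab (tightening may).
- washer: Slotted C-shaped washer, 100 g, 5 mm thick, 50 mm across, loose in the recess under the nut. Origin: underside, on the stud's axis. Slot (16 mm) opens to its +x; to its -x a strip (14 mm wide, z = 5 to 9 mm) runs over the rim to x = -60 mm. With the nut backed off, raise it 3.5 to 5.5 mm, then draw it 36 mm or more along its -x to clear the nut. Yaw within 0.1 rad of the grinder's.
- tab (a point): Middle of the yellow upright tab at the outer end of the washer's strip, the place to grip: 14 mm wide along the washer's y, 10 mm along x, from 4.5 to 40.5 mm above the washer's underside; this point is at x = -55, y = 0, z = 25 mm of the washer. Axes as the washer's.
- tray: Black open parts tray, fixed, 170 (x) x 150 (y) x 22 mm, walls and floor 4 mm. Origin: centre of its underside. It stands to the left or right of the grinder; a white breadboard stands on the other side.
- breadboard: White prototyping board on a black base with three coloured posts, 170 x 130 x 22 mm, fixed, origin under its centre; a bystander.
- screwdriver: Bystander: small screwdriver, 120 mm long, lying near the grinder's front left, loose.
- solder_reel: Bystander: blue reel, 56 mm across, 40 mm high, loose.
- plain_washer: Bystander: plain steel ring washer 50 mm across, 5 mm thick, without a slot, loose on the bench.
- spare_wheel: Bystander: spare brown wheel, 120 mm across, 14 mm thick, loose on the bench.
- oil_bottle: Bystander: small yellow bottle, 44 mm across, 90 mm high, loose.
- component_box: Bystander: green box, 90 x 60 x 30 mm, loose.
Things that resemble listed ones, but are neither listed nor needed, are in the scene too. What is shaped like the washer but pink or red is not meant.

How it is judged:
On the way, in this order (a step that is already met when the one before it is completed fails the run):
1. the nut is backed off to the end of its thread (within about 0.1 rad) (z of nut_top in the frame of grinder above 0.14086 m), for 0.2 s.
2. the washer is drawn out from under the nut, clear of it (horizontal distance between washer and spindle above 0.05 m), for 0.1 s.
3. the washer is lowered on to the tray's floor while still held (z of washer in the frame of tray below 0.014 m and x of washer in the frame of tray between -0.085 and 0.085 m and y of washer in the frame of tray between -0.075 and 0.075 m and contact force between the fingers and washer above 1 N), for 0.05 s.
At the end, for the whole second after the job is handed in: The washer lies flat on the tray's floor (underside within 4 mm of it, tilt under 0.12 rad), tab upward, wholly between the tray's walls, at rest and released; the nut is still backed off to within about 0.27 rad of the end of its thread (z of washer in the frame of tray between 0.002 and 0.0075 m and x of washer in the frame of tray between -0.081 and 0.081 m and y of washer in the frame of tray between -0.071 and 0.071 m and x of tab in the frame of tray between -0.081 and 0.081 m and y of tab in the frame of tray between -0.071 and 0.071 m and angle between washer's own z axis and vertical below 0.12 rad and linear speed of washer below 0.02 m/s and z of nut_top in the frame of grinder above 0.1404 m); the robot touches nothing.
It fails at once if the thread is strained against the stop at either end (forced past it with about 2.2 N m, or 26 N at the post) (z of nut_top in the frame of grinder above 0.14121 m or z of nut_top in the frame of grinder below 0.13531 m).
It fails at once if the washer is wrenched against the nut, the recess or the tray: more than 40 N (contact force between washer and lever above 40 N or contact force between washer and grinder above 40 N or contact force between washer and tray above 40 N).
It fails at once if a bystander is disturbed: moved by more than 15 mm (distance of any of screwdriver, solder_reel, plain_washer, spare_wheel, oil_bottle, component_box from where it was at the start of the episode above 0.015 m).
It also fails if it takes over 72 s, if anything falls off the work surface, if the arm or the gripper's body presses on something with over 40 N, if the wrist force passes 120 N, or if a joint passes its speed limit or range.

### The arm

A 7-joint arm with a two-finger parallel gripper is mounted at the origin on the work surface. World frame = base frame: x ahead of the robot, y to its left, z up, the work surface at z = 0. Lengths are in m, angles in rad, forces in N, time in s.
With the tool pointing down it reaches from about 0.425 to 0.925 m from the base axis. Payload 6.8 kg.
Tool frame: the origin (TCP) lies on the front face of the gripper's body, between the roots of the fingers; the fingertips stand 73 mm ahead of it and the grasp point (between the pads) lies 54 mm ahead of it (env.nose_length is the distance from the TCP to the fingertips, in m); z points along the fingers, y is the line along which they close (so a half turn about z gives the same grasp; the last joint's range is limited). The gripper opens to 85 mm and grips with 20 to 120 N. Pads are 22 mm wide; open, the fingers measure 114 mm over their backs; the gripper's body (76 mm by 85 mm) begins 54 mm behind the grasp point. The pads swing forward as they close: fully open they stand 13 mm farther back than shut.
Start: joints at [-1.249, 0.477, 0.022, 1.555, -0.011, 1.109, -0.083], TCP at [0.281, 0.614, 0.304] pointing down, gripper open.
Joint ranges: [-2.96, 2.96], [-0.34, 2.1], [-1.41, 1.46], [0.24, 2.44], [-1.37, 4.51], [0.17, 1.92], [-2.96, 2.96]. Speed limits (rad/s): [2.39, 2.39, 3.14, 3.14, 3.14, 3.14, 3.14].

### API

Orientations are given as a unit quaternion [w, x, y, z].
In Python, from cell import env, kin, camera, calibration, job gives the robot as it stands. The module is installed in compiled form; this text tells all that it offers. Calls block until the motion is done:
- env.reach(position, orientation): joint-space move of the TCP to a pose.
- env.movel(position, velocity=0.15, rot=None, stop_force=None): straight line of the TCP; rot=None keeps the orientation; velocity is the mean speed in m/s. With stop_force (N) it stops when the force on the tool has changed by that much, and returns True; else False.
- env.goto_joints(angles): joint-space move.
- env.grip(opening, f_grip=None): finger opening in m; f_grip is the grip in N (None keeps the last); returns when the fingers have stopped.
- env.dwell(seconds).
- kin.inverse_kinematics(position, orientation): joint angles nearest the present ones, or None.
- env.get_state(): the state.
- camera(name): name is "scene" or "top" or "wrist"; returns (picture, depth): 420x560x3 uint8, blue, green, red; 420x560 float32, m along the optical axis (not along the pixel's ray), 0 where there is no reading.
- calibration(name): a dict with "fx", "fy", "cx", "cy" (pixels), "rvec" (rotation vector, rad) and "tvec" (3), from world to camera coordinates, as OpenCV has them. Camera axes: x right, y down, z forward; pixel columns grow to the right and rows downward; lengths in m; the calibration is good to about 2 mm. A picture is of the moment at which its call begins: read the wrist's pose just before it. calibration takes no time and is no camera call; for the wrist camera it gives the pose at the moment of the call.
A pose or a line that the arm cannot do raises env.PlanningError and nothing moves.
- job.job_done(): hands the job in; it is judged then, once.
The state is a dict: "time": time; "qpos": joint angles; "joint_velocities": joint speeds; "joint_torque": joint torques, N m; "tcp_pos": TCP position; "orientation": TCP orientation; "force": force on the tool from outside, world axes, zero at the start; "torque": the same for the moment, N m; "opening": finger opening in m; "gripper_force": force on a finger pad.
Only numpy, scipy, OpenCV 4.12 (cv2) and the standard library are available. Lean on these libraries where they do the work, as an engineer would, in place of code of your own. Each camera call takes 0.05 s, during which the arm holds its last target. There are 200 camera calls.

## Working session

There is one attempt and no reset: what is moved stays moved. The work goes in short steps, each a Python script; the robot and the scene stay as the last script left them, time stands still between calls to the robot, and variables do not carry over. Pictures are saved under pics/ and viewed, at most 10 in all, crops included, and the job is handed in when it is done.

```bash
mkdir -p pics
python3 - <<'E'
from cell import env,camera,calibration
import cv2,numpy as np
for n in("scene","top"):
    p,d=camera(n); cv2.imwrite(f"pics/{n}0.png",p); np.savez(f"{n}0.npz",p=p,d=d); print(n,calibration(n))
p,d=camera("wrist");print(env.get_state()["time"],env.get_state()["orientation"],env.get_state()["force"],env.nose_length)
E
```

```text
scene {'fx': 386.8236860003912, 'fy': 386.8236860003912, 'cx': 279.596988028689, 'cy': 209.30918577805576, 'rvec': array([ 1.79388656,  1.61658556, -0.70434737]), 'tvec': array([-0.0307453 , -0.29680152,  1.83736898])}
top {'fx': 541.2193076515875, 'fy': 541.2193076515875, 'cx': 276.8413811689299, 'cy': 201.84295989487117, 'rvec': array([ 2.13034677, -2.10903813,  0.21483216]), 'tvec': array([-0.02263314,  0.57422724,  1.70789486])}
0.15 [-1.07531067e-04  2.13266444e-01  9.76993848e-01 -6.57656742e-04] [ 1.13102755 -0.00219331 -0.33210388] 0.0726
```

View pics/scene0.png

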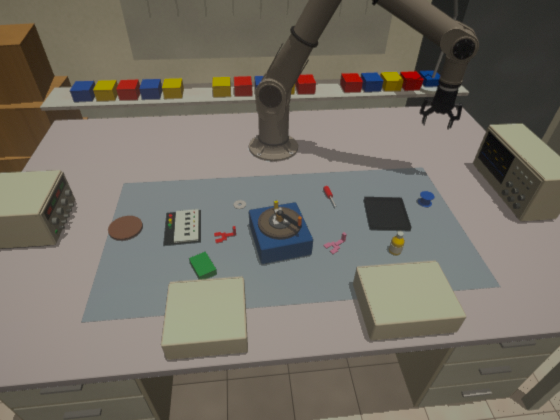

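View pics/top0.png

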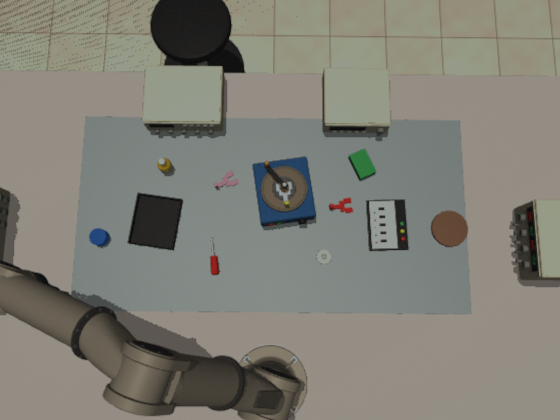

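Top view: grinder (284,190), post (267,164), yellow tab (287,203), tray (155,221). Candidates for the washer: the yellow-tabbed one in the grinder (287,203), a pink one (227,182), a red one (342,206) and the plain ring (324,257). By description I choose (287,203). Next I measure and check it in one close crop.

```bash
cat > vis.py <<'E'
import cv2,numpy as np
def ray(cal,uv):
    R=cv2.Rodrigues(np.array(cal["rvec"]))[0]; t=np.array(cal["tvec"]); uv=np.atleast_2d(uv).astype(float)
    d=np.c_[(uv[:,0]-cal["cx"])/cal["fx"],(uv[:,1]-cal["cy"])/cal["fy"],np.ones(len(uv))]
    return -R.T@t, d@R
def onplane(cal,uv,z):
    c,d=ray(cal,uv); return c+d*((z-c[2])/d[:,2])[:,None]
def bydepth(cal,uv,dep):
    c,d=ray(cal,uv); return c+d*np.asarray(dep)[:,None]
def tri(c1,u1,c2,u2):
    a,d=ray(c1,u1); b,e=ray(c2,u2); s=np.linalg.lstsq(np.c_[d[0],-e[0]],b-a,rcond=None)[0]
    p,q=a+d[0]*s[0],b+e[0]*s[1]; return (p+q)/2,np.linalg.norm(p-q)
def blobs(mask,n=5,amin=4):
    k,l,s,c=cv2.connectedComponentsWithStats(mask.astype(np.uint8))
    o=sorted(range(1,k),key=lambda i:-s[i,4])[:n]
    return [(s[i,4],c[i],l==i) for i in o if s[i,4]>=amin]
E
python3 - <<'E'
from cell import calibration
from vis import *
out=[]
for n,(x0,y0,x1,y1) in dict(top=(240,145,330,235),scene=(240,190,320,270)).items():
    f=np.load(n+"0.npz");p,d=f["p"],f["d"];cal=calibration(n)
    h,s,v=cv2.split(cv2.cvtColor(p,cv2.COLOR_BGR2HSV)); h=h.astype(int)
    out.append(cv2.resize(p[y0:y1,x0:x1],(390,390),interpolation=cv2.INTER_CUBIC))
    roi=np.zeros(h.shape,bool);roi[y0:y1,x0:x1]=1
    for nm,m in dict(yellow=(h>20)&(h<35)&(s>150)&(v>110),orange=(h>4)&(h<17)&(s>170)&(v>110)).items():
        for a,c,l in blobs(m&roi,3):
            P=bydepth(cal,np.argwhere(l)[:,::-1],d[l]); print(n,nm,a,c.round(1),np.median(P,0).round(3))
    if n=="top":
        for nm,m,z in(("blue",(h>100)&(h<125)&(s>120)&roi,.085),("tray",(v<45)&(np.arange(560)[None]<190)&(np.arange(560)[None]>125)&(np.arange(420)[:,None]>185)&(np.arange(420)[:,None]<255),.022)):
            a,c,l=blobs(m,1)[0]; cn=max(cv2.findContours(l.astype(np.uint8),0,2)[0],key=cv2.contourArea)[:,0]
            P=onplane(cal,cn,z)[:,:2]; r=cv2.minAreaRect((P*1000).astype(np.float32)); print(nm,a,r)
            print(" depth z", np.median(bydepth(cal,np.argwhere(l)[:,::-1],d[l])[:,2]))
        m=roi&(h<22)&(s>60)&(s<170)&(v>40); a,c,l=blobs(m,1)[0]
        cn=max(cv2.findContours(l.astype(np.uint8),0,2)[0],key=cv2.contourArea)[:,0]
        print("wheel",a,cv2.minEnclosingCircle((onplane(cal,cn,.097)[:,:2]*1000).astype(np.float32)))
cv2.imwrite("pics/crop.png",np.hstack(out))
E
```

```text
top yellow 8 [286.5 202.5] [ 0.556 -0.047  0.142]
blue 1499 ((605.681640625, -39.16899871826172), (203.90811157226562, 174.56761169433594), 8.85388469696045)
 depth z 0.08591542359372406
tray 2291 ((513.3741455078125, 383.631591796875), (150.00851440429688, 168.0577392578125), 82.37007904052734)
 depth z 0.006064708747892
wheel 1004 ((610.0759887695312, -38.44632339477539), 72.27283477783203)
scene yellow 9 [275.7 201.8] [ 0.559 -0.046  0.14 ]
scene orange 5 [299.2 217.4] [0.675 0.016 0.168]
```

View pics/crop.png

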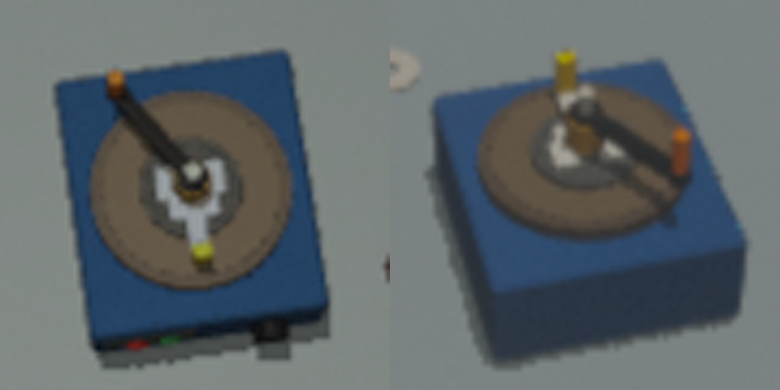

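The crop shows the silver C-washer under the nut. It carries the yellow tab at crop (203,252) in the top view, confirming the choice, and the orange post is at crop (116,85). Next is a wrist-camera look to refine the positions.

```bash
cat >> vis.py <<'E'
from scipy.spatial.transform import Rotation as Rn
def quat(phi):
    y=np.array([np.cos(phi),np.sin(phi),0]); z=np.array([0,0,-1.]); x=np.cross(y,z)
    return Rn.from_matrix(np.c_[x,y,z]).as_quat()[[3,0,1,2]]
E
python3 - <<'E'
from cell import env,camera,calibration,kin
from vis import *
env.reach([0.54,-0.03,0.36],quat(1.72))
cal=calibration("wrist"); p,d=camera("wrist"); s=env.get_state()
print(s["time"],s["qpos"],s["tcp_pos"],s["force"]); print(ray(cal,[[280,210]]))
np.savez("w1.npz",p=p,d=d,cal=cal); cv2.imwrite("pics/w1.png",p)
for a in(.69,-.5,-1.5):
    print(a,kin.inverse_kinematics([.608+.085*np.cos(a),-.039+.085*np.sin(a),.222],quat(a+np.pi/2)))
E
```

```text
2.6667 [-0.47437624  0.21226028  0.48853165  1.83508527 -0.11015498  1.12097219
  1.77440742] [ 0.54016902 -0.02902656  0.35989057] [-1.60030854 -0.03082501  0.85613616]
(array([ 0.47223129, -0.03821532,  0.42945736]), array([[ 0.28993461,  0.03070992, -0.95689621]]))
0.69 [-0.38544284  0.57942734  0.39077529  1.65218821 -0.25722839  0.96109421
  2.35682442]
-0.5 [-0.35840225  0.63772924  0.57606013  1.62502944 -0.39623257  0.99785424
  1.41641658]
-1.5 [-0.42059398  0.58501442  0.73599858  1.78876054 -0.47240543  0.95221983
  0.58506408]
```

View pics/w1.png

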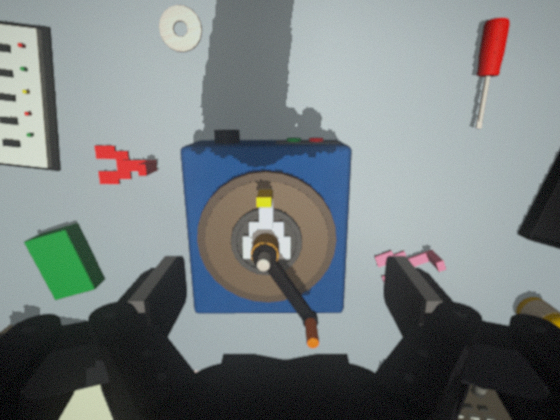

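The wrist view shows the yellow tab top at (264,202), the orange post at (312,335), the nut at (264,245) and the wheel circle centred near (267,237).

Run:
```python
from vis import *
f=np.load("w1.npz",allow_pickle=True);p,d,cal=f["p"],f["d"],f["cal"].item()
h,s,v=cv2.split(cv2.cvtColor(p,cv2.COLOR_BGR2HSV));h=h.astype(int)
roi=np.zeros(h.shape,bool);roi[135:355,170:365]=1
def hull(l): return np.vstack([c[:,0] for c in cv2.findContours(l.astype(np.uint8),0,1)[0]])
for nm,m in dict(yellow=(h>20)&(h<35)&(s>150)&(v>60),orange=(h>4)&(h<17)&(s>170)&(v>90)&(np.arange(420)[:,None]>300)).items():
    a,c,l=blobs(m&roi,1)[0]; uv=np.argwhere(l)[:,::-1]; P=bydepth(cal,uv,d[l]); zt=np.percentile(P[:,2],90)
    T=P[P[:,2]>zt-.004]; print(nm,a,c,"ztop",zt.round(4),"top centre",((T.max(0)+T.min(0))/2).round(4),T.mean(0).round(4),np.ptp(T,axis=0).round(4))
for nm,m,z in(("wheel",(h<22)&(s>50)&(s<170)&(v>40),.097),("blue",(h>100)&(h<125)&(s>120)&(v>60),.085)):
    a,c,l=blobs(m&roi,1)[0]; P=(onplane(cal,hull(l),z)[:,:2]*1000).astype(np.float32)
    print(nm,cv2.minEnclosingCircle(P) if nm=="wheel" else cv2.minAreaRect(P))
l=roi&(s<50)&(v>150);uv=np.argwhere(l)[:,::-1];P=bydepth(cal,uv,d[l]);P=P[(P[:,2]>.095)&(P[:,2]<.115)];print("washer z",np.percentile(P[:,2],[10,50,90]))
# nut top: highest points near axis excluding stud
P=bydepth(cal,np.argwhere(roi)[:,::-1],d[roi]); r=np.hypot(P[:,0]-.608,P[:,1]+.039)
n=P[(P[:,2]>.15)&(r<.02)]; print("stud",n.mean(0),n[:,2].max()); n=P[(P[:,2]>.125)&(P[:,2]<.148)&(r>.03)&(r<.07)&(P[:,0]>.61)]; print("lever",np.median(n,0))
a,c,l=blobs((np.arange(560)[None]>0)&(d>0)&(h>0)&roi,1)[0]
```

```text
yellow 208 [263.40865385 199.08653846] ztop 0.1407 top centre [ 0.5158 -0.0451  0.2836] [ 0.5533 -0.0452  0.1416] [0.0871 0.0137 0.2917]
orange 85 [312.38823529 341.63529412] ztop 0.1696 top centre [ 0.5749 -0.0076  0.2981] [0.6698 0.0175 0.1719] [0.2053 0.0612 0.2628]
wheel ((607.7588500976562, -36.96258544921875), 73.39188385009766)
blue ((605.113525390625, -37.343421936035156), (198.61465454101562, 173.59579467773438), 8.8213472366333)
washer z [0.10336328 0.10465099 0.10860397]
stud [ 0.6080132  -0.03744004  0.15398763] 0.15579766193585348
lever [ 0.6442568  -0.00525581  0.13671379]
```

```bash
cat > turn.py <<'E'
from cell import env
from vis import *
C=np.array([.608,-.0373]); Z=.222
def pose(a): return [C[0]+.085*np.cos(a),C[1]+.085*np.sin(a),Z],quat(a+np.pi/2)
def turn(a,amin,lim=11.):
    F0=np.array(env.get_state()["force"]); 
    while a>amin:
        a-=.04; P,q=pose(a); hit=env.movel(P,velocity=.05,rot=q,stop_force=8)
        s=env.get_state(); t=np.array([np.sin(a),-np.cos(a),0]); u=np.array([np.cos(a),np.sin(a),0]); F=np.array(s["force"])-F0
        tp=s["tcp_pos"]; aa=np.arctan2(tp[1]-C[1],tp[0]-C[0])
        print(f"{a:.2f} act {aa:.3f} tan {-F@t:.1f} rad {F@u:.1f} z {F[2]:.1f} {hit} t{s['time']:.1f}")
        if hit or -F@t>lim: break
    return a
E
python3 - <<'E'
from turn import *
a=.723
P,q=pose(a); env.reach([P[0],P[1],.30],q); env.grip(.020,20)
print("blocked",env.movel(P,velocity=.08,stop_force=6)); s=env.get_state(); print(s["tcp_pos"],s["opening"],s["force"],s["time"])
a=turn(a,.723-.36)
E
```

```text
blocked False
[0.67213302 0.01889196 0.22265387] 0.01982895206142106 [ 0.29111179  0.59186541 -0.27854158] 5.0833
0.68 act 0.679 tan 0.8 rad -0.3 z -0.4 False t5.3
0.64 act 0.645 tan 0.8 rad -1.1 z 0.3 False t5.6
0.60 act 0.617 tan 3.0 rad -0.5 z 0.9 False t5.8
0.56 act 0.573 tan 4.8 rad -0.1 z 0.4 False t6.1
0.52 act 0.529 tan 4.7 rad 1.7 z 1.9 False t6.3
0.48 act 0.486 tan 4.2 rad 0.4 z 1.8 False t6.6
0.44 act 0.445 tan 4.7 rad 1.0 z 1.5 False t6.8
0.40 act 0.405 tan 5.5 rad 0.3 z 1.6 False t7.1
0.36 act 0.365 tan 4.2 rad 0.3 z 1.8 False t7.3
```

```bash
sed -i 's/F0=np.array(env.get_state.*/F0=np.array([.29,.59,-.28])/' turn.py
python3 - <<'E'
from turn import *
a=turn(.363,.6-2.3)
E
```

```text
0.32 act 0.325 tan 4.4 rad 0.8 z 1.8 False t7.6
0.28 act 0.285 tan 3.7 rad 0.4 z 2.8 False t7.8
0.24 act 0.244 tan 3.9 rad 2.4 z 2.3 False t8.1
0.20 act 0.204 tan 4.6 rad 1.2 z 3.0 False t8.3
0.16 act 0.164 tan 4.3 rad 1.4 z 1.8 False t8.6
0.12 act 0.124 tan 4.4 rad 1.1 z 3.2 False t8.8
0.08 act 0.084 tan 4.3 rad 1.2 z 2.7 False t9.1
0.04 act 0.043 tan 5.4 rad 1.3 z 2.2 False t9.3
0.00 act 0.004 tan 4.0 rad 1.7 z 2.0 False t9.6
-0.04 act -0.037 tan 4.7 rad 1.7 z 2.7 False t9.8
-0.08 act -0.077 tan 4.2 rad 0.8 z 3.2 False t10.1
-0.12 act -0.117 tan 4.3 rad 0.4 z 3.3 False t10.3
-0.16 act -0.157 tan 4.5 rad 1.4 z 2.3 False t10.6
-0.20 act -0.197 tan 4.5 rad 1.8 z 3.1 False t10.8
-0.24 act -0.237 tan 3.9 rad 2.6 z 3.0 False t11.1
-0.28 act -0.277 tan 4.3 rad 1.2 z 3.0 False t11.3
-0.32 act -0.317 tan 4.1 rad 1.3 z 3.6 False t11.6
-0.36 act -0.357 tan 3.9 rad 1.6 z 2.4 False t11.8
-0.40 act -0.397 tan 3.4 rad 1.3 z 3.1 False t12.1
-0.44 act -0.437 tan 3.8 rad 0.5 z 3.0 False t12.3
-0.48 act -0.477 tan 4.0 rad 1.1 z 3.2 False t12.6
-0.52 act -0.517 tan 4.3 rad 1.0 z 4.1 False t12.8
-0.56 act -0.557 tan 4.5 rad 0.4 z 3.1 False t13.1
-0.60 act -0.597 tan 4.9 rad 0.5 z 3.2 False t13.3
-0.64 act -0.637 tan 4.1 rad 1.6 z 3.0 False t13.6
-0.68 act -0.677 tan 3.9 rad 1.9 z 2.9 False t13.8
-0.72 act -0.697 tan 7.6 rad 0.9 z 2.9 False t14.1
-0.76 act -0.716 tan 10.8 rad -0.5 z 3.2 False t14.3
-0.80 act -0.736 tan 13.5 rad -0.5 z 2.3 False t14.6
```

The stop was felt: force climbs from about 4 to 13.5 N at -0.70 rad. Now I centre the cage, withdraw upward and re-measure the tab.

Run:
```python
from turn import *
from cell import camera,calibration
env.dwell(.2)
P,q=pose(-.65); env.movel(P,velocity=.03,rot=q); print(env.get_state()["force"])
P[2]=.31; env.movel(P,velocity=.12)
env.grip(.04); env.reach([.53,-.045,.33],quat(1.713))
cal=calibration("wrist");p,d=camera("wrist");np.savez("w2.npz",p=p,d=d,cal=cal);cv2.imwrite("pics/w2.png",p)
h,s,v=cv2.split(cv2.cvtColor(p,cv2.COLOR_BGR2HSV));h=h.astype(int)
for a,c,l in blobs((h>20)&(h<35)&(s>150)&(v>60),3,80):
    P=bydepth(cal,np.argwhere(l)[:,::-1],d[l]); P=P[(P[:,2]>.136)&(P[:,2]<.146)]
    if len(P): print(a,c,P.mean(0).round(4),(P.max(0)/2+P.min(0)/2).round(4),np.ptp(P,axis=0).round(4))
for a,c,l in blobs((h>4)&(h<17)&(s>170)&(v>90),3,40): 
    P=bydepth(cal,np.argwhere(l)[:,::-1],d[l]);print("orange",a,c,np.median(P,0).round(4),np.percentile(P[:,2],90))
print(env.get_state()["time"],env.get_state()["force"])
```

```text
[-0.34525403 -0.40036149  0.07316719]
287 [279.02787456 220.40069686] [ 0.5536 -0.045   0.1397] [ 0.5538 -0.0448  0.1389] [0.0098 0.0143 0.0055]
17.275 [ 0.23628718 -0.8191813   0.56001161]
```

View pics/w2.png

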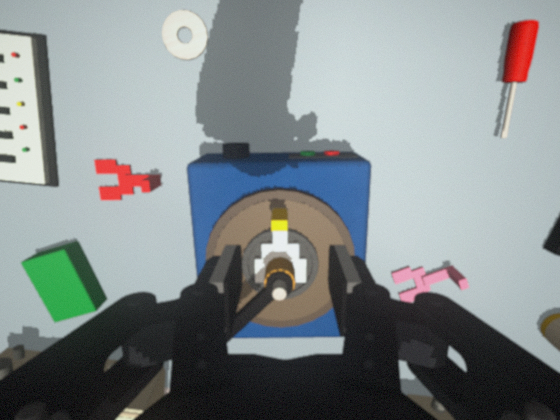

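The tab sits between the open fingers at (279,225) and the lever is turned away, bottom left. Next: grip, lift and draw out.

Run:
```python
from turn import *
q=quat(1.713); T=np.array([.5537,-.0450]); u=-np.array([np.cos(.141),np.sin(.141)])
def st(m): s=env.get_state(); print(m,s["tcp_pos"].round(4) if hasattr(s["tcp_pos"],"round") else s["tcp_pos"],np.round(s["force"],1),round(s["opening"],4),np.round(s["gripper_force"],1),round(s["time"],2))
env.reach([*T,.25],q)
if env.movel([*T,.181],velocity=.06,stop_force=6): st("blocked"); raise SystemExit
st("down"); env.grip(.0,60); st("grip")
p=np.array(env.get_state()["tcp_pos"]); z=p[2]
env.movel([p[0],p[1],z+.0045],velocity=.01,stop_force=12); st("lift")
s=np.array(env.get_state()["tcp_pos"])
hit=env.movel([*(T+u*.07),s[2]],velocity=.05,stop_force=8); st(f"draw {hit}")
```

```text
down [ 0.554  -0.045   0.1814] [ 0.1 -0.3  0.3] 0.0402 0.0 19.0
grip [ 0.5539 -0.045   0.1814] [-1.3  0.1  2.6] 0.0131 58.6 19.35
lift [ 0.5538 -0.045   0.1858] [ 0.1 -0.2 -0.5] 0.0126 58.3 19.98
draw False [ 0.4847 -0.0548  0.1858] [-0.9  0.6 -0.7] 0.0131 58.3 21.53
```

Run:
```python
from turn import *
from cell import camera
def st(m): s=env.get_state(); print(m,np.round(s["tcp_pos"],4),np.round(s["force"],1),round(s["opening"],4),np.round(s["gripper_force"],1),round(s["time"],2))
p=env.get_state()["tcp_pos"]; env.movel([p[0],p[1],.27],velocity=.1); st("up")
pic,d=camera("wrist"); cv2.imwrite("pics/w3.png",pic)
psi=-.13; D=np.array([.5134,.3836])-.0375*np.array([np.cos(psi),np.sin(psi)]); q=quat(psi+np.pi/2)
env.reach([*D,.27],q); st("over"); env.movel([*D,.14],velocity=.1); st("above")
pic,d=camera("top"); cv2.imwrite("pics/t2.png",cv2.resize(pic[170:270,100:220],(720,600),interpolation=cv2.INTER_CUBIC))
```

```text
up [ 0.4843 -0.0547  0.2695] [ 0.   0.5 -1.1] 0.0126 58.3 22.52
over [0.4771 0.3868 0.2701] [ 0.8 -0.2 -0.6] 0.0129 58.3 24.2
above [0.4766 0.3887 0.1407] [ 0.3  0.1 -1.6] 0.0126 58.3 25.65
```

View pics/w3.png

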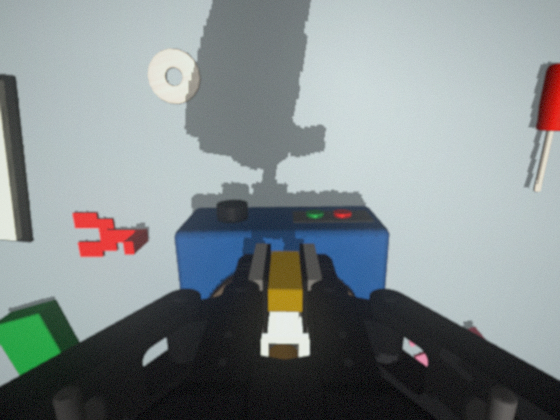

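View pics/t2.png

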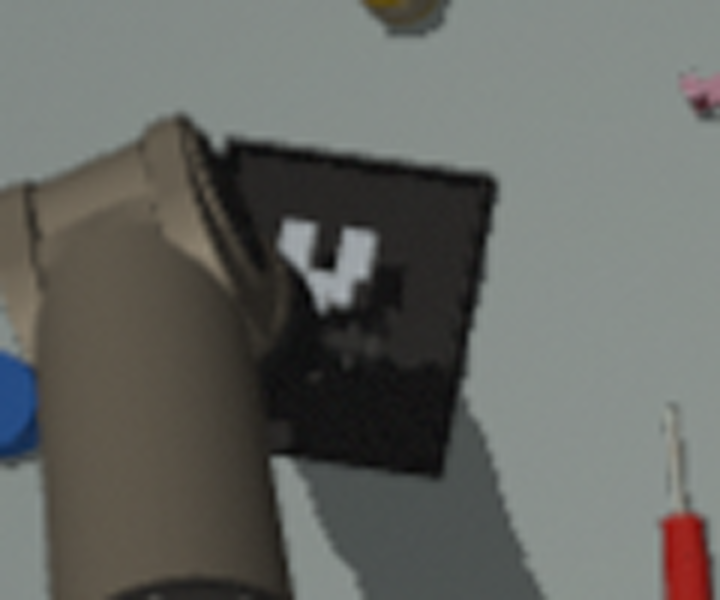

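The wrist view shows the tab held squarely between the pads at (285,280), with the washer level. The top crop shows the washer over the tray at (330,260), well inside the walls. Now I lower it gently and release.

Run:
```python
from turn import *
from cell import camera,calibration
def st(m): s=env.get_state(); print(m,np.round(s["tcp_pos"],4),np.round(s["force"],1),round(s["opening"],4),np.round(s["gripper_force"],1),round(s["time"],2))
psi=-.13; D=np.array([.5134,.3836])-.0375*np.array([np.cos(psi),np.sin(psi)])
env.movel([*D,.095],velocity=.08); st("near")
print(env.movel([*D,.0815],velocity=.015,stop_force=4)); st("down"); env.dwell(.15)
env.grip(.036); env.dwell(.2); st("open"); env.movel([*D,.24],velocity=.1); st("up")
cal=calibration("wrist");p,d=camera("wrist");cv2.imwrite("pics/w4.png",p)
h,s,v=cv2.split(cv2.cvtColor(p,cv2.COLOR_BGR2HSV));h=h.astype(int)
l=(s<50)&(v>110); P=bydepth(cal,np.argwhere(l)[:,::-1],d[l]); k=(np.hypot(P[:,0]-.53,P[:,1]-.38)<.05)&(P[:,2]<.05); print("washer",np.percentile(P[k],[5,50,95],axis=0).round(4))
a,c,l=blobs((h>20)&(h<35)&(s>150)&(v>60),1)[0]; print("tab",np.median(bydepth(cal,np.argwhere(l)[:,::-1],d[l]),0).round(4))
```

```text
near [0.4764 0.3884 0.0949] [ 0.3  0.1 -0.5] 0.0128 58.3 26.41
True
down [0.4761 0.3885 0.0854] [-1.9 -0.   6.3] 0.013 59.1 27.07
open [0.4754 0.3881 0.0845] [ 0.  -0.8 -0.4] 0.036 0.0 27.77
up [0.476  0.3883 0.2394] [-0.3 -0.4 -0.7] 0.036 0.0 29.48
washer [[0.4964 0.3587 0.003 ]
 [0.524  0.3852 0.0084]
 [0.5484 0.4034 0.0126]]
tab [0.4737 0.3902 0.0433]
```

View pics/w4.png

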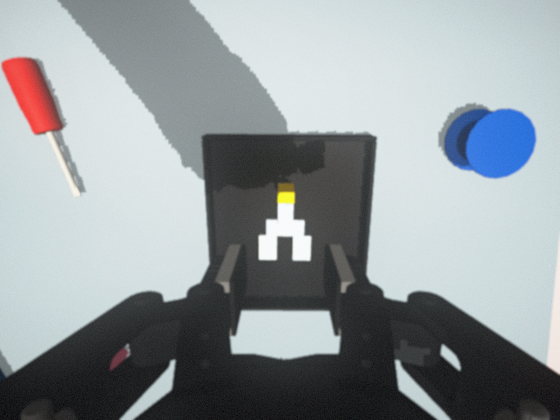

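The washer lies flat in the tray with its tab up at (286,193). It is clear of the walls and released, so I hand the job in.

```bash
python3 -c "
from cell import job
print(job.job_done())"
```

```text
the job is handed in; nothing more can be done
None
```

The nut is backed off to the felt end of its thread, and the slotted washer is set down flat and released in the tray; the job is handed in at about 30 s of the 72 s allowed, with no verdict returned.

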